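# Set the coffee grinder's lever to the coarse mark

## Robot

A 6-joint arm with a two-finger parallel gripper is mounted at the origin on the work surface. World frame = base frame: x ahead of the robot, y to its left, z up, the work surface at z = 0. Lengths are in mm, angles in rad, forces in N, time in s.
With the tool pointing down it reaches from about 300 to 775 mm from the base axis. Payload 14.6 kg.
Tool frame: the origin (TCP) lies on the mounting face of the last link; the fingertips stand 199 mm ahead of it and the grasp point (between the pads) lies 180 mm ahead of it; z points along the fingers, y is the line along which they close (so a half turn about z gives the same grasp; the last joint's range is limited). The gripper opens to 94 mm and grips with 3 to 60 N. Pads are 16 mm wide; open, the fingers measure 119 mm over their backs; the gripper's body (75 mm by 177 mm) begins 78 mm behind the grasp point.
Start: joints at [-1.341, 0.3, 1.521, -0, 1.321, -0.067], TCP at [160.847, -525.946, 404.646] pointing down, gripper open.
Joint ranges: [-3.03, 3.03], [-0.79, 2.21], [0.23, 2.52], [-1.04, 4.18], [0, 3.07], [-2.55, 2.55]. Speed limits (rad/s): [2.22, 2.22, 2.57, 3.14, 3.14, 3.14].

## Interface

Orientations are given as [roll, pitch, yaw] about the fixed x, y, z axes, in that order (R = Rz(yaw) Ry(pitch) Rx(roll)).
In Python, from cell import manip gives the robot as it stands. The module is installed in compiled form; this text tells all that it offers.
- The arm moves only by the shell command python3 -m creep 'ROWS' [FORCE]. ROWS is a JSON object of lists of equal length, an entry for each row: "slide": the shift along the world's x, y, z in cm, a list of three; "turn": the turn about the world's z in rad; "claw": the opening, from 0 (shut) to 1 (fully open). A call has 1 to 8 rows; each row shifts and turns the commanded pose from where the row before left it; what a row does not reach is not made up. A row lasts 1/8 s, in which the tool goes at most 62.5 mm and 10.7 degrees, less where a joint would pass 70% of its speed; a pose out of reach is approached as far as the arm can. A call with a gripper value outside its range is refused whole. The fingers move at their own pace and stop on an object; FORCE is the grip in N (left out, the last holds). Time passes only in rows, so rows that do not move let the fingers close. It gives the time, the measured TCP pose, the force, the opening and the grip force at its end, in the units of the state.
- manip.read_state(): the state, without advancing time (a new reading comes with each control period).
- manip.camera(name): name is "scene" or "top" or "wrist"; returns (picture, depth): 480x640x3 uint8, red, green, blue; 480x640 float32, mm along the optical axis (not along the pixel's ray), 0 where there is no reading.
- manip.calibration(name): a dict with "intrinsics" (3x3 intrinsics, pixels), "pose" (4x4, takes a point from camera to world coordinates). Camera axes: x right, y up, looking along -z (the intrinsics and any distortion apply to the point x, -y, -z); pixel columns grow to the right and rows downward; lengths in mm; the calibration is good to about 2 mm. A picture is of the moment at which its call begins: read the wrist's pose just before it. calibration takes no time and is no camera call; for the wrist camera it gives the pose at the moment of the call.
- manip.sign_off(): hands the job in; it is judged then, once.
Trained networks look in the newest picture that a camera, given by its name, has taken for a name from the list of things; names that differ only in an ending like _2 or _b are one class to them, and where a whole thing is asked for, a point or a joint stands for the part that bears it (a point fixed in the world has none). Each returns a list of dicts, best first, with "score" (0 to 1); they miss things now and then, are a little off and sometimes report something else, mostly with a low value. They report only what shows in the picture. A call takes as long as a camera call.
- manip.cut_out(query, camera): "mask" (480x640 bool, what is visible of it) and "position" ([column, row] in pixels, amid what is visible of it).
The state is a dict: "clock": time; "joints": joint angles; "qd": joint speeds; "effort": joint torques, N m; "eef_pos": TCP position; "eef_rot": TCP orientation; "wrist_force": force on the tool from outside, world axes, zero at the start; "moment": the same for the moment, N m; "finger_gap": finger opening in mm; "finger_force": force on a finger pad.
Only numpy, scipy, OpenCV 4.12 (cv2) and the standard library are available. Lean on these libraries where they do the work, as an engineer would, in place of code of your own. Each camera call takes 0.05 s, during which the arm holds its last target. There are 200 camera calls.

## Task

We are making cold brew, so set the coffee grinder, the one with the red hopper, to coarse: swing its red-knobbed lever until its pointer is on the yellow mark, then let go. Leave the lever of the grain mill with the blue hopper where it is.

Things in the scene. Friction and masses are not known exactly. Their poses are not given: they have to be found in the camera images.
- coffee_lever (a joint): Angle (rad) of the coffee grinder's setting lever. It swings level about an upright axis with light friction (2 N at the knob), stays where left, and grows anticlockwise seen from above; stops at 0 and 2.0. Marks at 0.1, 0.7, 1.3 (the yellow one, coarse) and 1.9; the others are white. It starts between 0 and 0.8.
- coffee_knob (a point): Centre of the upright round red knob, 22 mm in diameter, 44 mm tall, its centre 36 mm above the deck. It stands on the flat 12 mm wide aluminium lever arm (top 14 mm above the deck), 70 mm out from the lever's axis; the pointer reaches 21 mm past the knob's centre.
- coffee_pivot (a point): On the lever's axis at deck level. Axes are the grinder's, z up: a fixed white box 200 (x) by 260 mm (y), dark deck 90 mm above the table. Red hopper, 100 mm wide, 138 mm above the deck, 85 mm to +y of this point; the lever swings over the -y half: at 0 it points 147.3 degrees clockwise (from above) from +x, at 2.0 32.7 degrees clockwise. Marks lie 103 mm from the axis.
- mill_knob (a point): Centre of the blue knob of the grain mill's lever, to be left alone. The mill is an identical machine with a blue hopper, standing beside the coffee grinder, on either side of it.

How it is judged:
By the outcome, as a careful person would: the job done as asked, in the order asked, and still so for the second after the job is handed in, with the robot touching nothing.
It also fails if it takes over 29 s, if anything falls off the work surface, if the arm or the gripper's body presses on something with over 40 N, if the wrist force passes 120 N, or if a joint passes its speed limit or range.

## Working session

There is one attempt and no reset: what is moved stays moved. The work goes in short steps, Python scripts to look and compute and a shell command to move; the robot and the scene stay as the last step left them, time stands still between calls to the robot, and variables do not carry over. Pictures are saved under pics/ and viewed, at most 10 in all, crops included, and the job is handed in when it is done.

```bash
mkdir -p pics; cat > h.py <<'E'
import numpy as np, cv2
from cell import manip
def world(cam,depth,uv,cal=None):
    c=cal or manip.calibration(cam);K=np.array(c["intrinsics"]);T=np.array(c["pose"])
    uv=np.atleast_2d(uv).astype(int);d=depth[uv[:,1],uv[:,0]]
    x=(uv[:,0]-K[0,2])/K[0,0]*d;y=(uv[:,1]-K[1,2])/K[1,1]*d
    return (T@np.c_[x,-y,-d,np.ones(len(d))].T).T[:,:3]
def pts(cam,depth,mask):
    v,u=np.nonzero(mask&(depth>0));return world(cam,depth,np.c_[u,v])
E
python3 - <<'E'
from h import *
print(manip.calibration("top").keys())
for c in("top","scene"):
    p,d=manip.camera(c);cv2.imwrite(f"pics/{c}.png",p[:,:,::-1]);np.savez(f"{c}.npz",p=p,d=d)
    for q in("coffee_knob","mill_knob","coffee_lever"):
        for r in manip.cut_out(q,c)[:3]:
            P=pts(c,d,r["mask"])
            print(c,q,round(r["score"],2),np.round(r["position"]),r["mask"].sum(),np.round(np.median(P,0)) if len(P) else None, np.round(np.percentile(P[:,2],[5,95])) if len(P) else None)
s=manip.read_state();print(s["clock"],s["eef_pos"],s["eef_rot"],s["finger_gap"])
E
```

```text
dict_keys(['intrinsics', 'pose'])
top coffee_knob 0.71 [209. 226.] 607 [537. 166. 109.] [100. 149.]
top mill_knob 0.82 [402. 248.] 653 [ 487. -178.  108.] [ 97. 149.]
top coffee_lever 0.83 [208. 225.] 631 [537. 167. 109.] [ 93. 149.]
scene coffee_knob 0.96 [431. 217.] 813 [522. 148. 107.] [ 96. 148.]
scene mill_knob 0.79 [229. 240.] 796 [ 474. -186.  109.] [ 95. 148.]
scene coffee_lever 0.92 [440. 218.] 863 [526. 156. 107.] [ 91. 148.]
0.4 [ 160.8548467  -525.93424912  404.57140099] [-3.14142832e+00  1.67063419e-05  2.96806427e-01] 94.14466734758935
```

View pics/top.png

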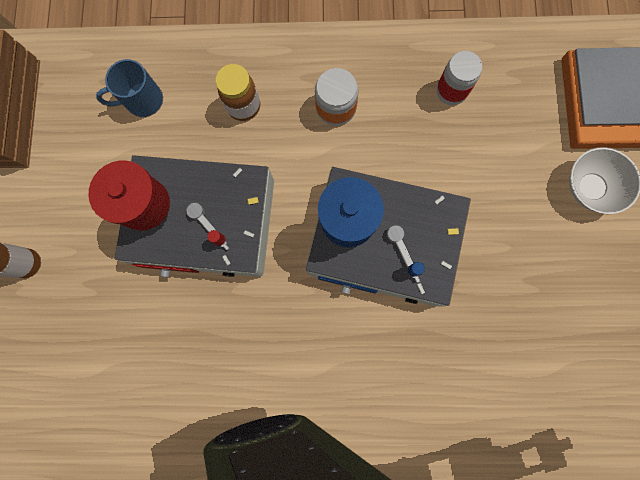

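View pics/scene.png

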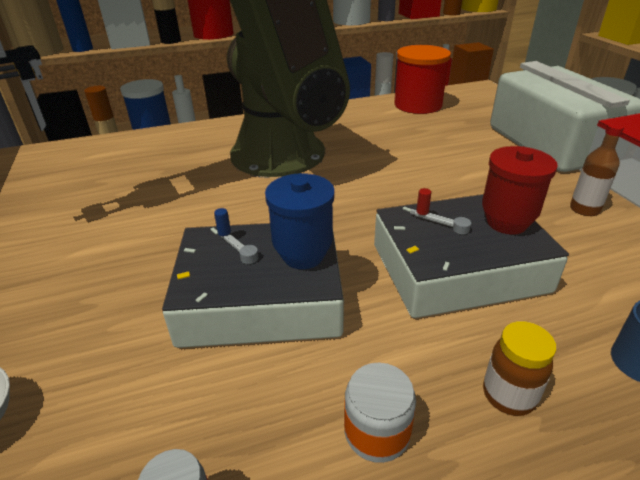

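The top view shows the coffee grinder on the left, with its hub at about (194,211), red knob (216,238) and yellow mark (253,201). The mill is on the right, with its knob at (417,268). In the scene view the red knob is at (424,200) and the yellow mark at (413,250). Next I'll fit the pivot from the marks.

```bash
cat > m.py <<'E'
from h import *
from scipy.optimize import least_squares
MA=np.array([.1,.7,1.3,1.9])
def measure(c,p,d,cal=None):
    cal=cal or manip.calibration(c)
    vv,uu=np.mgrid[:480,:640];W=world(c,d,np.c_[uu.ravel(),vv.ravel()],cal).reshape(480,640,3)
    hsv=cv2.cvtColor(p,cv2.COLOR_RGB2HSV);H,S,V=[hsv[...,i].astype(int) for i in range(3)]
    deck=(abs(W[...,2]-91)<7)&(d>0)&(W[...,1]>0)&(W[...,1]<420)
    out={}
    for n,m in(("yel",deck&(H>18)&(H<35)&(S>120)&(V>110)),("wht",deck&(S<60)&(V>165))):
        k,l,st,ce=cv2.connectedComponentsWithStats(m.astype(np.uint8))
        out[n]=[(np.round(ce[i]),st[i,4],np.round(W[l==i].mean(0),1)) for i in range(1,k) if 8<st[i,4]<500]
    r=((H<8)|(H>172))&(S>120)&(W[...,2]>106)&(W[...,2]<160)&(d>0)&(W[...,1]<260)&(W[...,1]>50)
    k,l,st,ce=cv2.connectedComponentsWithStats(r.astype(np.uint8))
    out["red"]=[(np.round(ce[i]),st[i,4],np.round(W[l==i].min(0)),np.round(W[l==i].max(0)),np.round(W[(l==i)&(W[...,2]>144)].mean(0),1)) for i in range(1,k) if st[i,4]>20]
    return out
E
python3 - <<'E'
from m import *
for c in("top","scene"):
    z=np.load(c+".npz");
    for k,v in measure(c,z["p"],z["d"]).items():
        for i in v: print(c,k,*i)
E
```

```text
top yel [253. 200.] 60 [581.5  86.8  92.6]
top wht [237. 172.] 28 [634.8 115.8  93. ]
top wht [249. 233.] 31 [520.8  93.1  93.3]
top wht [226. 260.] 29 [474.1 132.2  92.9]
top red [160. 210.] 373 [524. 224. 125.] [603. 260. 160.] [554.5 234.7 152.2]
top red [216. 238.] 197 [497. 131. 109.] [518. 151. 151.] [507.6 140.6 148.3]
scene yel [412. 249.] 60 [581.5  85.2  91.6]
scene yel [519. 362.] 78 [824.4 102.2  95.4]
scene yel [540. 366.] 9 [838.7 121.5  96.8]
scene wht [399. 227.] 9 [520.6  91.6  92. ]
scene wht [446. 266.] 17 [635.4 114.   91.9]
scene red [423. 201.] 294 [502. 129. 106.] [521. 151. 149.] [511.7 138.2 147.2]
scene red [503. 211.] 1078 [542. 222. 106.] [616. 260. 160.] [591.8 235.9 152.1]
```

```bash
cat >> m.py <<'E'
def fit(M):  # M: dict mark angle->xy
    a=np.array(list(M));P=np.array(list(M.values()))
    f=lambda q:(q[:2]+103*np.c_[np.cos(q[2]+a),np.sin(q[2]+a)]-P).ravel()
    r=least_squares(f,[560,180,-2.57]);return r.x,np.round(r.fun,1)
E
python3 - <<'E'
from m import *
M={.1:(474.1,132.2),.7:(520.7,92.3),1.3:(581.5,86),1.9:(635,115)}
q,res=fit(M);print(q,res,"grinder yaw",q[2]+np.radians(147.3))
for n,k in(("top",(507.6,140.6)),("scene",(511.7,138.2))):
    v=np.array(k)-q[:2];print(n,"r",np.hypot(*v),"world dir",np.arctan2(v[1],v[0]),"lever",(np.arctan2(v[1],v[0])-q[2])%6.283)
for a in np.r_[np.arange(.2,1.31,.1)]:print(round(a,2),np.round(q[:2]+70*np.array([np.cos(q[2]+a),np.sin(q[2]+a)]),1),round(q[2]+a,3))
c=manip.calibration("wrist");T=np.array(c["pose"]);s=manip.read_state();print(T[:3,3]-s["eef_pos"],T[:3,2],s["joints"])
E
```

```text
[561.38721718 187.13512624  -2.6764221 ] [ 0.3 -0.2  0.   0.2 -0.2  0.1 -0.1 -0. ] grinder yaw -0.10555211632802353
top r 71.1237140928405 world dir -2.428356863215183 lever 0.24806524130048846
scene r 69.73855555884022 world dir -2.3638203114298646 lever 0.3126017930858067
0.2 [506.3 143.9] -2.476
0.3 [510.9 138.6] -2.376
0.4 [516.  133.9] -2.276
0.5 [521.5 129.6] -2.176
0.6 [527.5 125.9] -2.076
0.7 [533.8 122.8] -1.976
0.8 [540.3 120.4] -1.876
0.9 [547.1 118.6] -1.776
1.0 [554.  117.5] -1.676
1.1 [561.  117.1] -1.576
1.2 [568.  117.4] -1.476
1.3 [574.9 118.5] -1.376
[ 69.54244819  22.56702868 -20.32923011] [0.24313324 0.07445648 0.96713105] [-1.34057812e+00  2.99963884e-01  1.52109239e+00 -2.84902690e-05
  1.32069923e+00 -6.65811655e-02]
```

```bash
python3 -m creep '{"slide":[[0,0,4],[1,2,4],[2,4,1],[2,4,0],[2.4,4.5,0],[2.4,4.5,0],[2.4,4.5,0],[2.4,4.5,0]],"turn":[0,0.03,0.03,0.03,0.03,0.03,0.03,0.03],"claw":[0.6,0.6,0.6,0.6,0.6,0.6,0.6,0.6]}' 20; python3 -m creep '{"slide":[[2.4,4.5,0],[2.4,4.5,0],[2.4,4.5,0],[2.4,4.5,0],[2.4,4.5,0],[2.4,4.5,0],[2.4,4.5,0],[0,0,0]],"turn":[0.03,0.03,0.03,0.03,0.03,0.03,0.03,0],"claw":[0.6,0.6,0.6,0.6,0.6,0.6,0.6,0.6]}'
```

```text
clock: 1.4
eef_pos: [307.2, -244.3, 494.8]
eef_rot: [3.141, -0.0, 0.508]
wrist_force: [-0.2, 0.1, 0.4]
finger_gap: 56.5
finger_force: 0.0
clock: 2.4
eef_pos: [475.6, 71.3, 494.0]
eef_rot: [-3.141, 0.001, 0.721]
wrist_force: [-0.5, 0.3, -0.9]
finger_gap: 56.6
finger_force: 0.0
```

```bash
python3 -m creep '{"slide":[[1.7,3.4,0],[1.7,3.4,0],[0,0,-2],[0,0,-2],[0,0,0],[0,0,0]],"turn":[0.01,0.01,0,0,0,0],"claw":[0.6,0.6,0.6,0.6,0.6,0.6]}'
python3 - <<'E'
from m import *
s=manip.read_state();cal=manip.calibration("wrist");p,d=manip.camera("wrist");cv2.imwrite("pics/w1.png",p[:,:,::-1])
print(s["eef_pos"],s["eef_rot"])
for k,v in measure("wrist",p,d,cal).items():
    for i in v: print(k,*i)
E
```

```text
clock: 3.15
eef_pos: [508.8, 136.5, 455.7]
eef_rot: [3.141, -0.001, 0.736]
wrist_force: [0.2, -0.2, 0.1]
finger_gap: 56.4
finger_force: 0.0
[508.81452986 136.53477679 455.709135  ] [ 3.14089050e+00 -1.01464947e-03  7.36098043e-01]
yel [534.  14.] 60 [777.4 123.3  96.8]
yel [402. 203.] 177 [579.5  86.9  91.6]
wht [421. 144.] 128 [633.2 115.7  91.6]
wht [358. 241.] 104 [518.9  92.8  91.5]
wht [302. 248.] 100 [472.4 132.   91.3]
red [284. 111.] 362 [531. 225. 129.] [599. 243. 160.] [565.1 228.9 152.2]
red [316. 228.] 572 [496. 132. 108.] [517. 152. 150.] [507.  141.9 147.4]
```

View pics/w1.png

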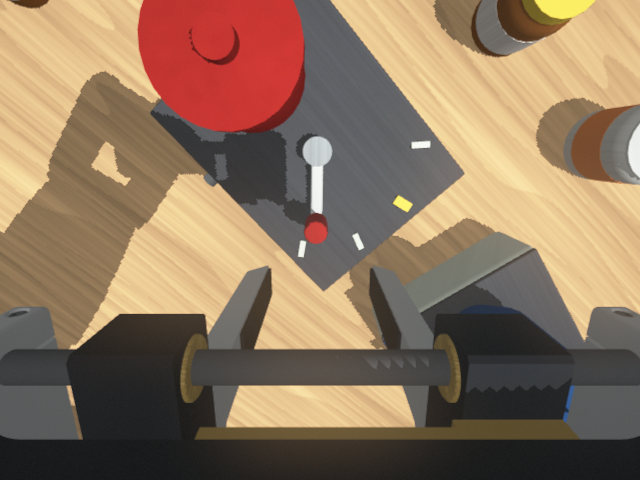

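The wrist view shows the red knob at (316,230), centred between the fingers, with the yellow mark at (402,203). I'll descend and grip.

```bash
python3 -m creep '{"slide":[[0,0.5,-3],[0,0,-4],[0,0,-3],[0,0,-2],[0,0,-2],[0,0,0],[0,0,0],[0,0,0]],"turn":[0,0,0,0,0,0,0,0],"claw":[0.6,0.6,0.6,0.6,0.6,0.6,0.2,0]}' 15;python3 -m creep '{"slide":[[0,0,0],[0,0,0],[0,0,0],[0,0,0]],"turn":[0,0,0,0],"claw":[0,0,0,0]}' 15
```

```text
clock: 4.2
eef_pos: [509.0, 142.0, 315.7]
eef_rot: [3.141, -0.001, 0.737]
wrist_force: [-0.7, -0.1, -0.1]
finger_gap: 39.6
finger_force: 0.0
clock: 4.7
eef_pos: [508.9, 142.1, 314.9]
eef_rot: [3.141, -0.0, 0.737]
wrist_force: [-0.7, -0.3, 3.7]
finger_gap: 21.7
finger_force: 15.0
```

```bash
python3 -m creep '{"slide":[[0.58,-0.71,0],[0.73,-0.57,0],[0.79,-0.47,0],[0.86,-0.36,0],[0.89,-0.25,0],[0.92,-0.12,0],[0.92,-0.01,0],[0.92,0.12,0]],"turn":[0.132,0.132,0.132,0.132,0.132,0.132,0.132,0.132],"claw":[0,0,0,0,0,0,0,0]}' 15;python3 -m creep '{"slide":[[0,0,0],[0,0,0]],"turn":[0,0],"claw":[0,0]}' 15
python3 - <<'E'
from m import *
s=manip.read_state();cal=manip.calibration("wrist");p,d=manip.camera("wrist");cv2.imwrite("pics/w2.png",p[:,:,::-1])
v=s["eef_pos"][:2]-np.array([561.4,187.1]);print("lever by TCP",np.arctan2(v[1],v[0])+2.676,np.hypot(*v))
for k,v in measure("wrist",p,d,cal).items():
    for i in v: print(k,*i)
E
```

```text
clock: 5.7
eef_pos: [574.9, 119.7, 314.9]
eef_rot: [-3.141, -0.003, 1.798]
wrist_force: [-6.6, 14.3, 6.2]
finger_gap: 21.8
finger_force: 15.0
clock: 5.95
eef_pos: [574.8, 119.7, 314.9]
eef_rot: [3.141, -0.003, 1.794]
wrist_force: [-1.6, 12.1, 4.0]
finger_gap: 21.5
finger_force: 15.0
lever by TCP 1.301728632286976 68.75934025395271
yel [635. 305.] 54 [780.2 142.   95.5]
yel [312. 327.] 13 [578.5  77.6  91.5]
wht [164. 217.] 300 [472.2 131.7  91.5]
wht [229. 289.] 270 [519.   92.8  91.5]
wht [406. 293.] 265 [632.9 115.9  91.5]
red [350.  60.] 2774 [529. 225. 124.] [598. 245. 160.] [562.3 229.4 152.4]
red [320. 296.] 2286 [563. 109. 107.] [585. 131. 150.] [574.1 120.7 147.3]
```

View pics/w2.png

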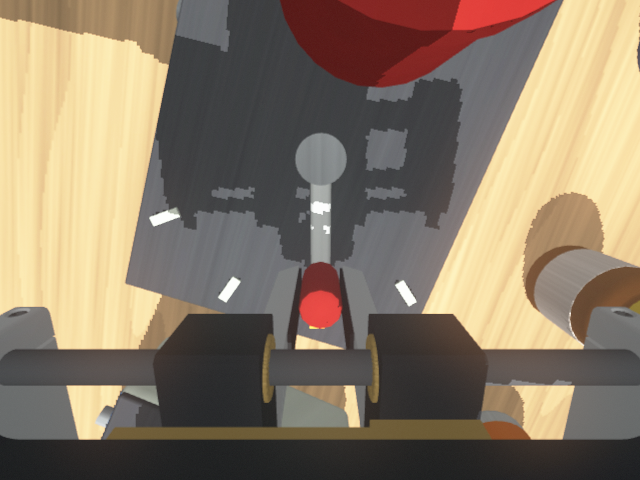

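The knob is still held, at (320,300), and the yellow mark peeks out below it. I'll release and rise.

```bash
python3 -m creep '{"slide":[[0,0,0],[0,0,0],[0,0,0],[0,0,2],[0,0,4],[0,0,4],[0,0,4],[0,0,0]],"turn":[0,0,0,0,0,0,0,0],"claw":[0.5,0.5,0.5,0.5,0.5,0.5,0.5,0.5]}'
python3 - <<'E'
from m import *
s=manip.read_state();cal=manip.calibration("wrist");p,d=manip.camera("wrist");cv2.imwrite("pics/w3.png",p[:,:,::-1]);np.savez("w3.npz",p=p,d=d,T=cal["pose"])
o=measure("wrist",p,d,cal)
for k,v in o.items():
    for i in v: print(k,*i)
ref={.1:(472.4,132),.7:(518.9,92.8),1.3:(579.5,86.9),1.9:(633.2,115.7)};q,_=fit(ref)
for i in o["red"]:
    v=i[4][:2]-q[:2];print(np.hypot(*v),np.arctan2(v[1],v[0])-q[2])
E
```

```text
clock: 7.0
eef_pos: [574.8, 118.2, 457.7]
eef_rot: [3.136, 0.001, 1.793]
wrist_force: [-0.4, -0.3, -0.7]
finger_gap: 47.3
finger_force: 0.0
yel [511. 250.] 129 [783.4 133.4  94.4]
yel [316. 251.] 144 [579.4  85.5  91.5]
wht [225. 187.] 112 [472.3 132.   91.5]
wht [263. 233.] 103 [519.   93.   91.5]
wht [371. 235.] 107 [632.9 116.   91.6]
red [333. 102.] 334 [530. 225. 127.] [598. 244. 160.] [562.2 229.2 152.1]
red [319. 229.] 552 [564. 110. 109.] [585. 130. 150.] [574.4 120.2 147.4]
41.65986677805522 4.169924727152008
69.1456664196489 1.3228270325198381
```

View pics/w3.png

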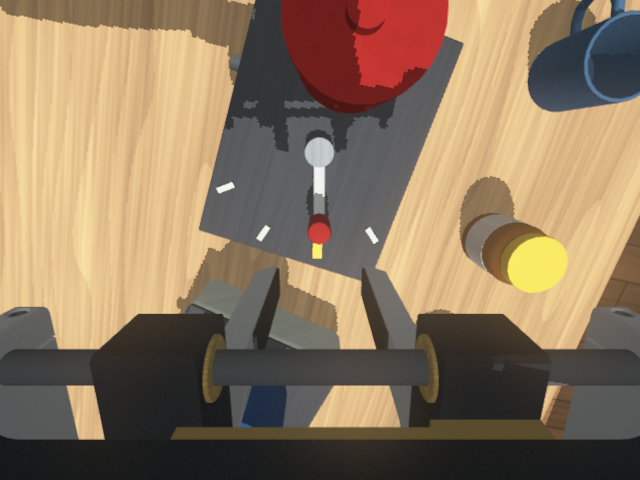

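```bash
python3 -m creep '{"slide":[[0,0,3],[-3,0,0],[-5,-1,0],[-5,-1,0],[-5,-1,0],[-3,0,0],[0,0,0],[0,0,0]],"turn":[0,0,0,0,0,0,0,0],"claw":[0.5,0.5,0.5,0.5,0.5,0.5,0.5,0.5]}'
python3 - <<'E'
from m import *
for c in("wrist","top","scene"):
    cal=manip.calibration(c);p,d=manip.camera(c);cv2.imwrite(f"pics/{c}4.png",p[:,:,::-1])
    np.savez(c+"4.npz",p=p,d=d,T=cal["pose"],K=cal["intrinsics"])
    o=measure(c,p,d,cal)
    for k,v in o.items():
        for i in v: print(c,k,*i)
t=cv2.imread("pics/top4.png")[150:290,100:290];s=cv2.imread("pics/scene4.png")[170:320,360:570]
f=lambda a:cv2.resize(a,(400,300),interpolation=cv2.INTER_CUBIC)
w=cv2.imread("pics/wrist4.png");cv2.imwrite("pics/c4.png",np.vstack([np.hstack([f(t),f(s)]),np.hstack([f(w),f(w)*0])]))
E
```

```text
clock: 8.05
eef_pos: [365.5, 88.4, 484.0]
eef_rot: [-3.141, 0.0, 1.793]
wrist_force: [-0.8, 0.7, -0.7]
finger_gap: 47.2
finger_force: 0.0
wrist yel [499. 257.] 143 [579.2  87.2  91.6]
wrist wht [423. 200.] 90 [472.3 132.1  91.7]
wrist wht [451. 242.] 81 [518.9  92.9  91.6]
wrist wht [551. 244.] 76 [632.5 116.2  92. ]
wrist red [545. 108.] 1502 [522. 225. 107.] [576. 260. 160.] [539.  239.6 152.2]
wrist red [524. 239.] 787 [563. 109. 107.] [585. 130. 149.] [572.8 119.7 147.3]
top yel [253. 200.] 62 [581.5  86.9  92.5]
top wht [237. 172.] 33 [635.1 116.4  92.7]
top wht [249. 233.] 31 [520.9  93.2  92.6]
top wht [226. 260.] 32 [474.3 132.3  92.7]
top red [160. 210.] 372 [524. 224. 125.] [603. 260. 160.] [554.6 234.5 152.5]
top red [230. 198.] 197 [565. 108. 110.] [587. 129. 153.] [575.4 118.7 148.4]
scene yel [412. 249.] 58 [581.6  85.5  91.6]
scene yel [520. 362.] 86 [825.6 103.6  95.8]
scene wht [446. 266.] 17 [635.2 114.1  91.7]
scene red [503. 211.] 1081 [543. 222. 106.] [616. 260. 160.] [591.9 235.9 152. ]
scene red [431. 225.] 366 [567. 106. 106.] [588. 128. 150.] [578.2 116.2 147.3]
```

View pics/c4.png

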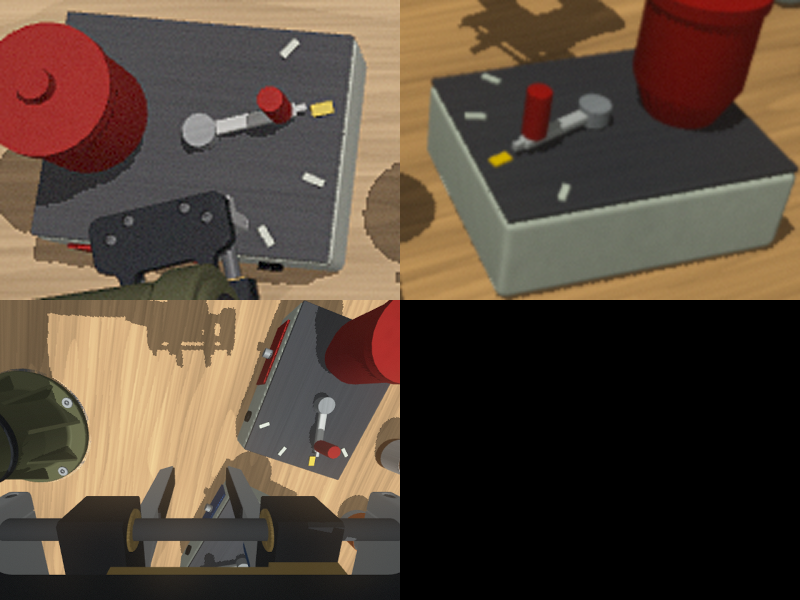

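The crops show the pointer near the yellow mark, but it may be slightly past it. I'll measure the lever arm itself relative to the marks in each view.

```bash
python3 - <<'E'
from m import *
for c in("wrist","top","scene"):
    z=np.load(c+"4.npz");p,d=z["p"],z["d"];cal=dict(pose=z["T"],intrinsics=z["K"])
    o=measure(c,p,d,cal);top=[i for i in o["yel"] if i[2][0]<700]+o["wht"]
    M={}
    for a,r in zip(MA,[(474,132),(520,93),(581,86),(635,115)]):
        for i in top:
            if np.hypot(*(i[2][:2]-r))<8:M[a]=i[2][:2]
    if len(M)<3: M[.7]=np.array((520.6,91.6))
    q,res=fit(M)
    vv,uu=np.mgrid[:480,:640];W=world(c,d,np.c_[uu.ravel(),vv.ravel()],cal).reshape(480,640,3)
    hsv=cv2.cvtColor(p,cv2.COLOR_RGB2HSV).astype(int)
    R=W[...,:2]-q[:2];r=np.hypot(R[...,0],R[...,1]);a=np.arctan2(R[...,1],R[...,0])-q[2]
    near=(abs(a-1.3)<.35)&(d>0)
    g=near&(abs(W[...,2]-103)<6)&(hsv[...,1]<60)&(hsv[...,2]>85)
    arm=g&(r>22)&(r<56);tip=near&(W[...,2]>95)&(W[...,2]<110)&(hsv[...,1]<60)&(r>82)&(r<93)
    red=((hsv[...,0]<8)|(hsv[...,0]>172))&(hsv[...,1]>120)&near&(r<100)&(W[...,2]>106)
    P=W[red][:,:2]
    f=least_squares(lambda c:np.hypot(*(P-c).T)-11,P.mean(0),loss="soft_l1") # side surface
    T=W[red&(W[...,2]>146)][:,:2].mean(0)-q[:2]
    v=f.x-q[:2]
    print(c,q.round(3),res.round(1),"arm",a[arm].mean().round(3),arm.sum(),"tip",a[tip].mean().round(3),tip.sum(),"ktop",(np.arctan2(T[1],T[0])-q[2]).round(3),"mark",[(k,round(np.arctan2(*(m-q[:2])[::-1])-q[2],3)) for k,m in M.items()])
E
```

```text
wrist [558.697 187.921  -2.669] [-0.2  0.  -0.2  0.1  0.1 -0.2  0.2  0.1] arm 1.291 404 tip 1.315 54 ktop 1.311 mark [(np.float64(0.1), np.float64(0.101)), (np.float64(0.7), np.float64(0.702)), (np.float64(1.3), np.float64(1.299)), (np.float64(1.9), np.float64(1.898))]
top [561.007 188.012  -2.67 ] [ 0.1  0.   0.1 -0.1  0.   0.2 -0.2 -0.1] arm 1.298 124 tip 1.314 19 ktop 1.305 mark [(np.float64(0.1), np.float64(0.1)), (np.float64(0.7), np.float64(0.699)), (np.float64(1.3), np.float64(1.299)), (np.float64(1.9), np.float64(1.902))]
scene [561.556 186.359  -2.676] [-0.2 -0.2 -0.2  0.1  0.3  0.1] arm 1.37 71 tip 1.327 29 ktop 1.331 mark [(np.float64(1.3), np.float64(1.302)), (np.float64(1.9), np.float64(1.901)), (0.7, np.float64(0.698))]
```

```bash
python3 -c "
from cell import manip
print(manip.sign_off())"
```

```text
the job is handed in; nothing more can be done
None
```

The coffee grinder's lever is set to coarse: it measures about 1.31 rad against the yellow mark at 1.3 and was released there, the mill's lever was never touched, and the job was handed in at about 8 s with the arm clear.

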